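# Turn the water sign at the washbasin

## Robot

A 6-joint arm with a two-finger parallel gripper is mounted at the origin on the work surface. World frame = base frame: x ahead of the robot, y to its left, z up, the work surface at z = 0. Lengths are in m, angles in degrees, forces in N, time in s.
With the tool pointing down it reaches from about 0.35 to 0.875 m from the base axis. Payload 4.2 kg.
Tool frame: the origin (TCP) lies on the centre line of the jaws, within the pads' length; the fingertips stand 19 mm ahead of it and the grasp point (between the pads) is the TCP; x points along the fingers, y is the direction in which the jaws open and shut, and the axes are right-handed (so a half turn about x gives the same grasp; the last joint's range is limited). The gripper opens to 87 mm and grips with 3 to 60 N. Pads are 19 mm wide; open, the fingers measure 117 mm over their backs; the gripper's body (75 mm by 190 mm) begins 51 mm behind the grasp point.
Start: joints at [-54.053, 22.042, 0.453, 0, -68.411, -14.817], TCP at [0.225, -0.583, 0.242] pointing down, gripper open.
Joint ranges: [-179.83, 179.83], [-69.29, 118.12], [-61.27, 80.66], [-181.25, 117.63], [-171.15, -9.14], [-177.46, 177.46]. Speed limits (degrees/s): [159.86, 159.86, 180, 180, 180, 180].

## Interface

Orientations are given as a 3x3 rotation matrix whose columns are the frame's x, y, z axes.
In Python, from station import r, viewer, job, spotter gives the robot as it stands.
- The arm moves only by the tool play_rows, never from a script. Its argument "commands" is a list of rows, each an object of numbers: "fingers": the gripper command: -1 is fully open, 1 is shut, values between are in proportion; "tx", "ty", "tz": the shift along the tool's x, y, z normalised to -1 to 1, where 1 is 750 mm; "ax", "ay", "az": the turn, a rotation vector about the tool's x, y, z normalised to -1 to 1, where 1 is pi rad. In form: [{"fingers": .., "tx": .., "ty": .., "tz": .., "ax": .., "ay": .., "az": ..}, ...]. A call has 1 to 5 rows; each row is the pose to reach, as a shift and turn from the pose commanded when the call began, along the tool's axes at that moment, turning the shorter way round; what a row does not reach only later rows make up. A row lasts 1/12 s, in which the tool goes at most 41.7 mm and 7.16 degrees, less where a joint would pass 70% of its speed; a pose out of reach is approached as far as the arm can. A call with a number of a shift or a turn outside -1 to 1 is refused whole. A call with a gripper value outside its range is refused whole. The fingers move at their own pace and stop on an object; the grip force is fixed at half the most. Time passes only in rows, so rows that repeat a pose let the fingers close. It gives the time, the measured TCP pose, the force and the opening at its end, in the units of the state.
- r.sense(): the state, without advancing time (a new reading comes with each control period).
- viewer.capture(name): name is "scene" or "top"; returns a dict with "image" (480x640x3 uint8, red, green, blue), "fx", "fy", "cx", "cy" (pixels), "R" (3x3) and "t" (3): a world point X has camera coordinates R X + t. Camera axes: x right, y down, z forward; pixel columns grow to the right and rows downward; lengths in m; the calibration is good to about 2 mm. A picture is of the moment at which its call begins. There is no depth.
- job.finish_job(): hands the job in, once; it reports no verdict.
Trained networks look in a picture, given as the dict that the camera call returned (one of the last four; its "shot" number tells which), for a name from the list of things; names that differ only in an ending like _2 or _b are one class to them, and where a whole thing is asked for, a point or a joint stands for the part that bears it (a point fixed in the world has none). Each returns a list of dicts, best first, with "score" (0 to 1); they miss things now and then, are a little off and sometimes report something else, mostly with a low value. They report only what shows in the picture. A call takes as long as a camera call.
- spotter.find_in(name, picture): "uv" ([column, row] in pixels, amid what is visible of it).
- spotter.silhouettes(name, picture): "region" (480x640 bool, what is visible of it) and "uv" ([column, row] in pixels, amid what is visible of it).
The state is a dict: "time_s": time; "joints": joint angles; "joint_velocities": joint speeds; "effort": joint torques, N m; "tcp_pos": TCP position; "ee_rot": TCP orientation; "wrist_force": force on the tool from outside, world axes, zero at the start; "moment": the same for the moment, N m; "gripper_width": opening from 0.0 (shut) to 1.0 (fully open).
Only numpy, scipy, OpenCV 4.12 (cv2) and the standard library are available. Lean on these libraries where they do the work, as an engineer would, in place of code of your own. Each camera call takes 0.05 s, during which the arm holds its last target. There are 200 camera calls.

## Task

The water is back on at the basin: spin the rectangular swivel sign half a turn on its post, all the way to its other stop, so that its water-drop face takes the place of the cross on the side facing away from the robot. Leave the round sign as it is, do not shift the glass bottle, and let go of the sign when it is round.

Things in the scene. Friction and masses are not known exactly. Their poses are not given: they have to be found in the camera images.
- sign_stand: Rectangular sign's fixed stand: 90 mm disc, 12 mm post. Origin on the vertical pivot axis at ledge level; x points away from the robot (within 20 deg). It carries an aluminium plate 140 wide, 90 high, 6 thick, pivoted mid-width, spanning heights 70 to 160 mm: black drop on one face, cross on the other. A closed gripper can come down beside the plate and push an end round; neighbours are clear.
- sign_plate (a joint): Turn of the rectangular plate, rad, counter-clockwise from above, hard stops at 0 and 3.14; starts at 0 to 0.3. At 0 its width lies along the stand's y, cross towards +x, drop towards the robot; at 3.14 the drop faces +x. So it turns only counter-clockwise: the -y end goes away from the robot and round to +y. Friction (0.035 N m) holds it where left.
- round_rim (a point): Rim point of the other, round sign (aluminium disc 110 mm across, 6 thick, top 178 mm above the ledge, on an identical stand): at the disc centre's height, 123 mm, and 55 mm from its pivot axis, on its right-hand edge (-y side) as seen from the robot. It turns as lightly; leave it alone.
- bottle: Closed green glass bottle, 60 mm across and 170 mm tall, standing loose on the ledge beyond the signs; origin at the centre of its underside. Not to be shifted.

How it is judged (in metres and radians):
At the end, for the whole second after the job is handed in: The rectangular sign stands still within 0.24 rad (about 14 degrees) of its stop at half a turn, drop side away from the robot; the round sign's rim and the bottle are within 15 mm of where they began, the bottle upright (within 0.2 rad) (value of joint sign_plate above 2.9 rad and velocity of joint sign_plate between -0.1 and 0.1 rad/s and distance of each of round_rim, bottle from where it was at the start of the episode below 0.015 m and angle between bottle's own z axis and vertical below 0.2 rad); the robot touches nothing.
It fails at once if the round sign is turned (its rim moves more than 15 mm) (distance of round_rim from where it was at the start of the episode above 0.015 m).
It fails at once if the glass bottle is shifted more than 15 mm or tipped (distance of bottle from where it was at the start of the episode above 0.015 m or angle between bottle's own z axis and vertical above 0.2 rad).
It also fails if it takes over 32 s, if anything falls off the work surface, if the arm or the gripper's body presses on something with over 40 N, if the wrist force passes 120 N, or if a joint passes its speed limit or range.

## Working session

There is one attempt and no reset: what is moved stays moved. The work goes in short steps, Python scripts to look and compute and a tool call to move; the robot and the scene stay as the last step left them, time stands still between calls to the robot, and variables do not carry over. Pictures are saved under pics/ and viewed, about 8 in all and at most 12, crops included, and the job is handed in when it is done.

Besides the shell and the picture viewer there is one more tool, called after "Request:" as name(argument=value, ...) on one line, values as JSON. play_rows: Moves the arm, as the interface text tells. Its arguments: {"type":"object","properties":{"commands":{"type":"array"}},"required":["commands"]}

```bash
mkdir -p pics; cat > h.py <<'E'
import numpy as np,cv2
from station import r,viewer,job,spotter
def snap(n,f):
    p=viewer.capture(n); cv2.imwrite('pics/'+f,cv2.cvtColor(p['image'],cv2.COLOR_RGB2BGR)); return p
def ray(p,uv,z):
    R=np.array(p['R']);t=np.array(p['t']);d=R.T@np.array([(uv[0]-p['cx'])/p['fx'],(uv[1]-p['cy'])/p['fy'],1]);c=-R.T@t
    return c+d*(z-c[2])/d[2]
E
python3 - <<'E'
from h import *
for n in('scene','top'):
    p=snap(n,n+'1.png'); R=np.array(p['R']);print(n,-R.T@p['t'],R[2])
    for o in('sign_stand','sign_plate','round_rim','bottle'):
        for s in spotter.silhouettes(o,p)[:3]:
            m=s['region'];y,x=np.nonzero(m);print(o,round(s['score'],2),np.round(s['uv']),m.sum(),x.min(),x.max(),y.min(),y.max(),ray(p,s['uv'],0).round(3),ray(p,s['uv'],.16).round(3))
s=r.sense();print(s['tcp_pos'],s['ee_rot'],s['time_s'],s['gripper_width'])
E
```

```text
scene [0.92459837 0.31465447 0.74748148] [-0.33882511 -0.40815379 -0.84770751]
sign_stand 0.82 [326. 158.] 2924 301 351 104 197 [ 0.492 -0.183  0.   ] [ 0.585 -0.077  0.16 ]
sign_plate 0.83 [328. 142.] 1741 301 351 106 177 [ 0.458 -0.218  0.   ] [ 0.558 -0.104  0.16 ]
round_rim 0.66 [471. 251.] 2466 440 506 225 275 [0.434 0.171 0.   ] [0.539 0.202 0.16 ]
bottle 0.79 [262. 289.] 2071 240 281 255 323 [ 0.783 -0.023  0.   ] [0.814 0.049 0.16 ]
top [ 0.54810301 -0.00585558  0.81066091] [ 0.11775953  0.01253557 -0.99296302]
sign_stand 0.67 [409. 317.] 3231 367 487 286 346 [ 0.531 -0.144  0.   ] [ 0.534 -0.117  0.16 ]
sign_plate 0.93 [426. 318.] 780 367 487 311 323 [ 0.529 -0.169  0.   ] [ 0.533 -0.137  0.16 ]
round_rim 0.62 [164. 342.] 660 118 205 327 354 [0.505 0.225 0.   ] [0.513 0.179 0.16 ]
bottle 0.62 [303. 132.] 2272 281 322 96 164 [0.822 0.008 0.   ] [0.768 0.005 0.16 ]
[ 0.22530085 -0.58291729  0.24151449] [[-6.81194985e-06 -3.60445189e-01  9.32780395e-01]
 [ 8.63674910e-05  9.32780392e-01  3.60445188e-01]
 [-9.99999996e-01  8.30172369e-05  2.47766934e-05]] 0.5 1.0024153812049337
```

View pics/scene1.png

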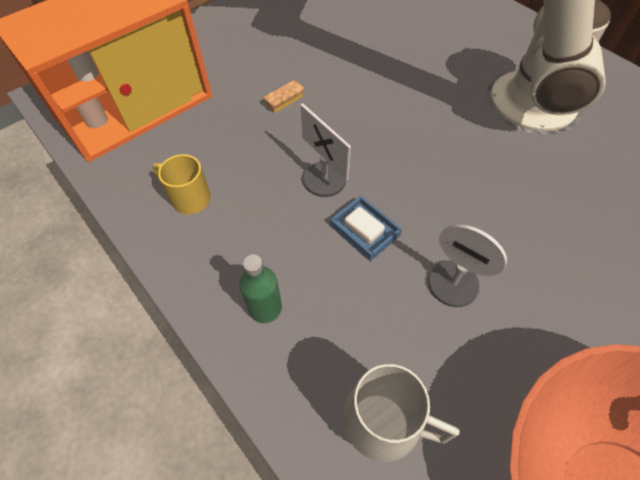

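View pics/top1.png

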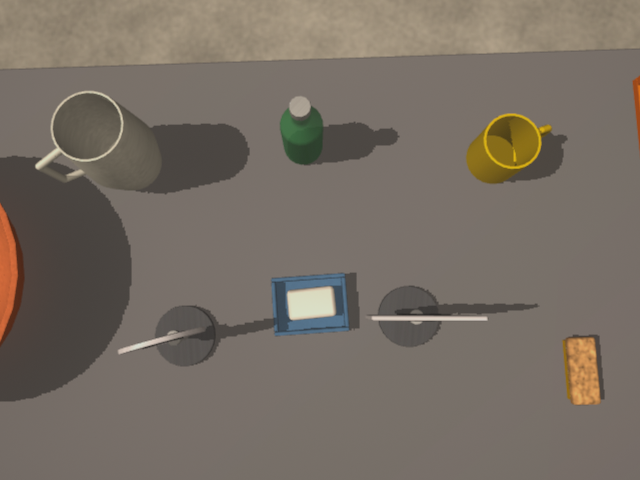

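The scene picture shows the rectangular plate with its cross at about (325,142), its disc at (325,180), the round sign at (471,251) and the bottle at (262,289). In the top picture the plate runs from (372,318) to (487,319) over its disc at (409,316), and all the neighbours are clear.

```bash
cat >> h.py <<'E'
def ends(p):
    s=spotter.silhouettes('sign_plate',p)[0];m=s['region'].astype('uint8')
    b=cv2.boxPoints(cv2.minAreaRect(cv2.findNonZero(m)));return m,b
def to_tool(dx,dy,dz):
    s=r.sense();return (np.array(s['ee_rot']).T@np.array([dx,dy,dz])/.75).round(4)
E
python3 - <<'E'
from h import *
p=viewer.capture('top');m,b=ends(p)
print([(q.round(1),ray(p,q,.16).round(4)) for q in b])
for uv in((372,318),(487,319)):print(ray(p,uv,.16))
print('disc top',ray(p,(409,316),.006)); q=viewer.capture('scene');print('disc scene',ray(q,(325,180),.006))
t=np.array(r.sense()['tcp_pos']);print(to_tool(*(np.array([.492,-.2,.242])-t)))
E
```

```text
[(array([366., 310.], dtype=float32), array([ 0.5443, -0.0654,  0.16  ])), (array([486., 310.], dtype=float32), array([ 0.5404, -0.2095,  0.16  ])), (array([486., 324.], dtype=float32), array([ 0.5237, -0.2084,  0.16  ])), (array([366., 324.], dtype=float32), array([ 0.5275, -0.0647,  0.16  ]))]
[ 0.53450524 -0.07222322  0.16      ]
[ 0.52960587 -0.21001345  0.16      ]
disc top [ 0.53275683 -0.14305893  0.006     ]
disc scene [ 0.53634516 -0.13515499  0.006     ]
[-0.0006  0.3481  0.5157]
```

Request:
play_rows(commands=[{"fingers":1,"tx":0,"ty":0.03,"tz":0.044,"ax":0,"ay":0,"az":0},{"fingers":1,"tx":0,"ty":0.06,"tz":0.088,"ax":0,"ay":0,"az":0},{"fingers":1,"tx":0,"ty":0.09,"tz":0.132,"ax":0,"ay":0,"az":0},{"fingers":1,"tx":0,"ty":0.12,"tz":0.176,"ax":0,"ay":0,"az":0},{"fingers":1,"tx":0,"ty":0.15,"tz":0.22,"ax":0,"ay":0,"az":0}])

```text
time_s: 1.07
tcp_pos: [0.3393, -0.417, 0.2417]
ee_rot: [[0.0, -0.36, 0.933], [-0.0, 0.933, 0.36], [-1.0, -0.0, 0.0]]
wrist_force: [0.5, -0.7, -0.8]
gripper_width: 0.707
```

Request:
play_rows(commands=[{"fingers":1,"tx":0,"ty":0.03,"tz":0.044,"ax":0,"ay":0,"az":0},{"fingers":1,"tx":0,"ty":0.06,"tz":0.088,"ax":0,"ay":0,"az":0},{"fingers":1,"tx":0,"ty":0.09,"tz":0.132,"ax":0,"ay":0,"az":0},{"fingers":1,"tx":0,"ty":0.12,"tz":0.176,"ax":0,"ay":0,"az":0},{"fingers":1,"tx":0,"ty":0.15,"tz":0.22,"ax":0,"ay":0,"az":0}])

```text
time_s: 1.48
tcp_pos: [0.4528, -0.2523, 0.242]
ee_rot: [[0.001, -0.361, 0.933], [-0.0, 0.933, 0.361], [-1.0, -0.001, 0.001]]
wrist_force: [1.5, -0.8, -0.6]
gripper_width: 0.327
```

Request:
play_rows(commands=[{"fingers":1,"tx":0,"ty":0.024,"tz":0.038,"ax":0,"ay":0,"az":0},{"fingers":1,"tx":0,"ty":0.048,"tz":0.076,"ax":0,"ay":0,"az":0},{"fingers":1,"tx":0,"ty":0.048,"tz":0.076,"ax":0,"ay":0,"az":0},{"fingers":1,"tx":0,"ty":0.048,"tz":0.076,"ax":0,"ay":0,"az":0},{"fingers":1,"tx":0,"ty":0.048,"tz":0.076,"ax":0,"ay":0,"az":0}])

```text
time_s: 1.9
tcp_pos: [0.492, -0.1999, 0.2415]
ee_rot: [[-0.0, -0.361, 0.933], [0.0, 0.933, 0.361], [-1.0, 0.0, -0.0]]
wrist_force: [0.3, -0.4, 0.8]
gripper_width: 0.018
```

Request:
play_rows(commands=[{"fingers":1,"tx":0.04,"ty":0,"tz":0,"ax":0,"ay":0,"az":0},{"fingers":1,"tx":0.08,"ty":0,"tz":0,"ax":0,"ay":0,"az":0},{"fingers":1,"tx":0.12,"ty":0,"tz":0,"ax":0,"ay":0,"az":0},{"fingers":1,"tx":0.15,"ty":0,"tz":0,"ax":0,"ay":0,"az":0},{"fingers":1,"tx":0.15,"ty":0,"tz":0,"ax":0,"ay":0,"az":0}])

```text
time_s: 2.32
tcp_pos: [0.488, -0.2005, 0.1245]
ee_rot: [[-0.01, -0.357, 0.934], [0.002, 0.934, 0.357], [-1.0, 0.006, -0.009]]
wrist_force: [-0.3, 0.3, -0.1]
gripper_width: 0.006
```

```bash
cat >> h.py <<'E'
P=np.array([.532,-.141])
def arc(degs,rad=.05):
    s=r.sense();E=np.array(s['ee_rot']);t=np.array(s['tcp_pos']);ty,tz=E[:2,1],E[:2,2]
    for d in degs:
        a=np.radians(d);u=np.array([np.cos(a),np.sin(a)]);n=np.array([-u[1],u[0]])
        D=.003+.015*abs(n@ty)+.0095*abs(n@tz);c=P+rad*u-D*n
        print(d,c.round(3),(np.array([(c-t[:2])@ty,(c-t[:2])@tz])/.75).round(3))
    print(t,s['wrist_force'])
E
python3 - <<'E'
from h import *
arc(range(-92,90,9))
p=snap('top','top2.png')
E
```

```text
-92 [ 0.513 -0.19 ] [0.001 0.036]
-83 [ 0.522 -0.193] [-0.006  0.047]
-74 [ 0.533 -0.193] [-0.012  0.059]
-65 [ 0.541 -0.192] [-0.015  0.07 ]
-56 [ 0.547 -0.191] [-0.017  0.078]
-47 [ 0.553 -0.189] [-0.017  0.087]
-38 [ 0.56  -0.187] [-0.017  0.096]
-29 [ 0.566 -0.183] [-0.015  0.106]
-20 [ 0.572 -0.177] [-0.011  0.116]
-11 [ 0.577 -0.171] [-0.006  0.125]
-2 [ 0.581 -0.163] [0.002 0.134]
7 [ 0.584 -0.155] [0.011 0.141]
16 [ 0.585 -0.145] [0.022 0.147]
25 [ 0.585 -0.137] [0.033 0.151]
34 [ 0.585 -0.129] [0.043 0.154]
43 [ 0.583 -0.122] [0.053 0.155]
52 [ 0.579 -0.114] [0.064 0.154]
61 [ 0.574 -0.107] [0.075 0.152]
70 [ 0.568 -0.101] [0.086 0.147]
79 [ 0.56  -0.096] [0.096 0.14 ]
88 [ 0.551 -0.092] [0.105 0.131]
[ 0.48801697 -0.20049806  0.12453543] [-0.28027442  0.28973442 -0.10870801]
```

View pics/top2.png

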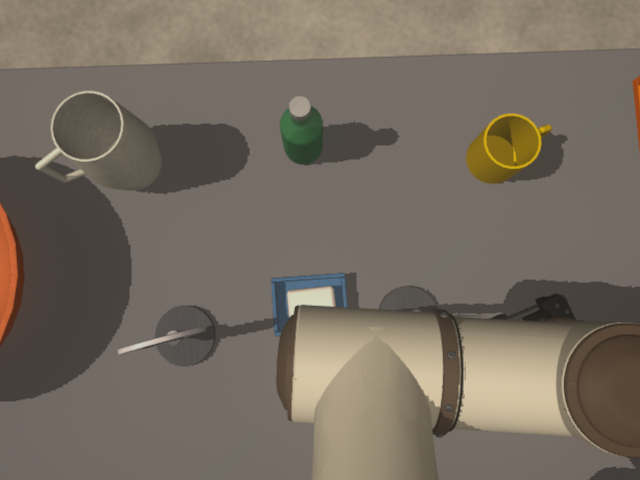

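The top picture now shows the arm hiding the sign. The round sign at (163,340) and the bottle at (302,132) are unmoved. Next I push along the arc.

Request:
play_rows(commands=[{"fingers":1,"tx":0,"ty":0.0,"tz":0.03,"ax":0,"ay":0,"az":0},{"fingers":1,"tx":0,"ty":-0.006,"tz":0.042,"ax":0,"ay":0,"az":0},{"fingers":1,"tx":0,"ty":-0.012,"tz":0.054,"ax":0,"ay":0,"az":0},{"fingers":1,"tx":0,"ty":-0.015,"tz":0.065,"ax":0,"ay":0,"az":0},{"fingers":1,"tx":0,"ty":-0.017,"tz":0.075,"ax":0,"ay":0,"az":0}])

```text
time_s: 2.78
tcp_pos: [0.5499, -0.1921, 0.1298]
ee_rot: [[0.001, -0.36, 0.933], [-0.0, 0.933, 0.36], [-1.0, -0.0, 0.0]]
wrist_force: [-1.6, -0.6, -0.6]
gripper_width: 0.006
```

Request:
play_rows(commands=[{"fingers":1,"tx":0,"ty":0.0,"tz":0.008,"ax":0,"ay":0,"az":0},{"fingers":1,"tx":0,"ty":0.0,"tz":0.017,"ax":0,"ay":0,"az":0},{"fingers":1,"tx":0,"ty":0.002,"tz":0.027,"ax":0,"ay":0,"az":0},{"fingers":1,"tx":0,"ty":0.006,"tz":0.037,"ax":0,"ay":0,"az":0},{"fingers":1,"tx":0,"ty":0.011,"tz":0.046,"ax":0,"ay":0,"az":0}])

```text
time_s: 3.2
tcp_pos: [0.5792, -0.171, 0.1291]
ee_rot: [[0.0, -0.36, 0.933], [-0.0, 0.933, 0.36], [-1.0, -0.0, 0.0]]
wrist_force: [-0.9, -1.1, 1.0]
gripper_width: 0.007
```

```bash
python3 - <<'E'
from h import *
arc(range(-11,90,9))
p=snap('scene','s3.png')
E
```

```text
-11 [ 0.577 -0.171] [ 0.001 -0.003]
-2 [ 0.581 -0.163] [0.009 0.006]
7 [ 0.584 -0.155] [0.018 0.014]
16 [ 0.585 -0.145] [0.029 0.02 ]
25 [ 0.585 -0.137] [0.04  0.024]
34 [ 0.584 -0.129] [0.049 0.027]
43 [ 0.583 -0.122] [0.06  0.028]
52 [ 0.579 -0.114] [0.071 0.027]
61 [ 0.574 -0.107] [0.082 0.024]
70 [ 0.568 -0.101] [0.093 0.02 ]
79 [ 0.56  -0.096] [0.103 0.013]
88 [ 0.551 -0.092] [0.112 0.004]
[ 0.57921172 -0.17103174  0.12910251] [-0.91860978 -1.07100885  0.97140158]
```

View pics/s3.png

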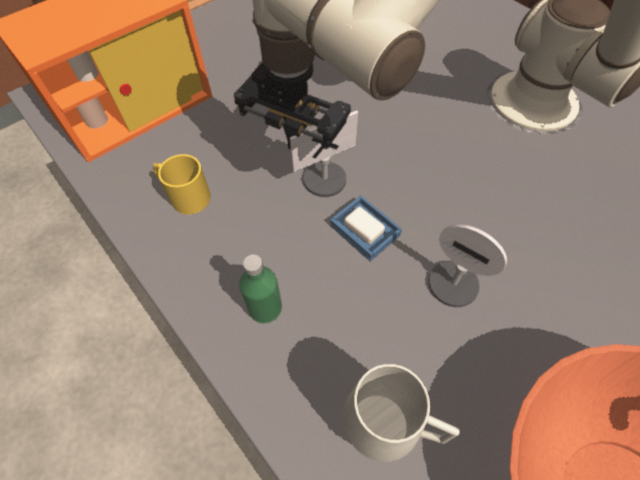

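The plate, at (325,140), has turned about a quarter turn with the fingers behind it; the bottle and round sign are undisturbed. I carry on round the arc.

Request:
play_rows(commands=[{"fingers":1,"tx":0,"ty":0.009,"tz":0.006,"ax":0,"ay":0,"az":0},{"fingers":1,"tx":0,"ty":0.018,"tz":0.014,"ax":0,"ay":0,"az":0},{"fingers":1,"tx":0,"ty":0.029,"tz":0.02,"ax":0,"ay":0,"az":0},{"fingers":1,"tx":0,"ty":0.04,"tz":0.024,"ax":0,"ay":0,"az":0},{"fingers":1,"tx":0,"ty":0.049,"tz":0.027,"ax":0,"ay":0,"az":0}])

```text
time_s: 3.67
tcp_pos: [0.5841, -0.1287, 0.1292]
ee_rot: [[0.0, -0.361, 0.933], [-0.0, 0.933, 0.361], [-1.0, -0.0, 0.0]]
wrist_force: [0.3, -0.9, -0.6]
gripper_width: 0.007
```

Request:
play_rows(commands=[{"fingers":1,"tx":0,"ty":0.011,"tz":0.001,"ax":0,"ay":0,"az":0},{"fingers":1,"tx":0,"ty":0.022,"tz":0.0,"ax":0,"ay":0,"az":0},{"fingers":1,"tx":0,"ty":0.028,"tz":-0.001,"ax":0,"ay":0,"az":0},{"fingers":1,"tx":0,"ty":0.033,"tz":-0.003,"ax":0,"ay":0,"az":0},{"fingers":1,"tx":0,"ty":0.033,"tz":-0.003,"ax":0,"ay":0,"az":0}])

```text
time_s: 4.08
tcp_pos: [0.5725, -0.1069, 0.1292]
ee_rot: [[-0.0, -0.361, 0.933], [0.0, 0.933, 0.361], [-1.0, 0.0, 0.0]]
wrist_force: [0.1, -0.2, -0.2]
gripper_width: 0.005
```

Request:
play_rows(commands=[{"fingers":1,"tx":0,"ty":0.003,"tz":-0.001,"ax":0,"ay":0,"az":0},{"fingers":1,"tx":0,"ty":0.006,"tz":-0.002,"ax":0,"ay":0,"az":0},{"fingers":1,"tx":0,"ty":0.008,"tz":-0.003,"ax":0,"ay":0,"az":0},{"fingers":1,"tx":0,"ty":0.011,"tz":-0.004,"ax":0,"ay":0,"az":0},{"fingers":1,"tx":0,"ty":0.011,"tz":-0.004,"ax":0,"ay":0,"az":0}])

```text
time_s: 4.5
tcp_pos: [0.5671, -0.1009, 0.129]
ee_rot: [[-0.0, -0.36, 0.933], [0.0, 0.933, 0.36], [-1.0, 0.0, -0.0]]
wrist_force: [0.8, -0.9, 0.2]
gripper_width: 0.008
```

```bash
python3 - <<'E'
from h import *
arc(range(61,95,5))
p=snap('scene','s4.png');t=snap('top','t4.png')
cv2.imwrite('pics/c4.png',np.hstack([cv2.imread('pics/s4.png')[60:240,200:440],cv2.imread('pics/t4.png')[220:400,300:540]]))
E
```

```text
61 [ 0.574 -0.107] [-0.011  0.006]
66 [ 0.571 -0.104] [-0.005  0.003]
71 [ 0.567 -0.1  ] [0.001 0.   ]
76 [ 0.563 -0.097] [ 0.007 -0.003]
81 [ 0.558 -0.095] [ 0.012 -0.008]
86 [ 0.553 -0.092] [ 0.017 -0.013]
91 [ 0.548 -0.091] [ 0.022 -0.019]
[ 0.56705624 -0.10086071  0.12902709] [ 0.77724411 -0.86941989  0.15578328]
```

View pics/c4.png

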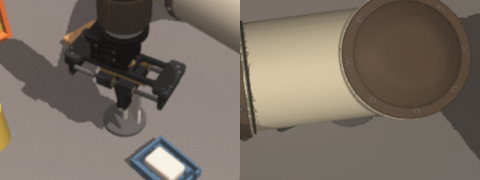

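The gripper hides the plate here, so I continue in small steps and watch the force for the stop.

Request:
play_rows(commands=[{"fingers":1,"tx":0,"ty":0.003,"tz":-0.002,"ax":0,"ay":0,"az":0},{"fingers":1,"tx":0,"ty":0.006,"tz":-0.003,"ax":0,"ay":0,"az":0},{"fingers":1,"tx":0,"ty":0.006,"tz":-0.003,"ax":0,"ay":0,"az":0}])

```text
time_s: 4.85
tcp_pos: [0.5633, -0.0974, 0.129]
ee_rot: [[-0.0, -0.361, 0.933], [0.0, 0.933, 0.361], [-1.0, 0.0, -0.0]]
wrist_force: [0.6, -0.6, 0.2]
gripper_width: 0.002
```

Request:
play_rows(commands=[{"fingers":1,"tx":0,"ty":0.003,"tz":-0.002,"ax":0,"ay":0,"az":0},{"fingers":1,"tx":0,"ty":0.005,"tz":-0.005,"ax":0,"ay":0,"az":0},{"fingers":1,"tx":0,"ty":0.005,"tz":-0.005,"ax":0,"ay":0,"az":0}])

```text
time_s: 5.1
tcp_pos: [0.5582, -0.0953, 0.1291]
ee_rot: [[-0.0, -0.361, 0.933], [0.0, 0.933, 0.361], [-1.0, 0.0, -0.0]]
wrist_force: [-0.0, -0.1, 0.4]
gripper_width: 0.007
```

Request:
play_rows(commands=[{"fingers":1,"tx":0,"ty":0.002,"tz":-0.003,"ax":0,"ay":0,"az":0},{"fingers":1,"tx":0,"ty":0.005,"tz":-0.005,"ax":0,"ay":0,"az":0},{"fingers":1,"tx":0,"ty":0.005,"tz":-0.005,"ax":0,"ay":0,"az":0}])

```text
time_s: 5.35
tcp_pos: [0.5575, -0.094, 0.1302]
ee_rot: [[0.009, -0.362, 0.932], [-0.001, 0.932, 0.362], [-1.0, -0.005, 0.008]]
wrist_force: [7.9, -4.9, -3.5]
gripper_width: 0.006
```

Request:
play_rows(commands=[{"fingers":1,"tx":0,"ty":0.002,"tz":-0.003,"ax":0,"ay":0,"az":0},{"fingers":1,"tx":0,"ty":0.004,"tz":-0.005,"ax":0,"ay":0,"az":0},{"fingers":1,"tx":0,"ty":0.004,"tz":-0.005,"ax":0,"ay":0,"az":0}])

```text
time_s: 5.6
tcp_pos: [0.5572, -0.0933, 0.1311]
ee_rot: [[0.019, -0.362, 0.932], [-0.002, 0.932, 0.362], [-1.0, -0.009, 0.017]]
wrist_force: [17.0, -9.8, -8.5]
gripper_width: 0.004
```

The stop is reached: the force has risen to about 20 N and the tool no longer advances. Now I back off, lift and move clear.

Request:
play_rows(commands=[{"fingers":1,"tx":0,"ty":-0.008,"tz":0.02,"ax":0,"ay":0,"az":0},{"fingers":1,"tx":0,"ty":-0.015,"tz":0.04,"ax":0,"ay":0,"az":0},{"fingers":1,"tx":-0.01,"ty":-0.015,"tz":0.04,"ax":0,"ay":0,"az":0},{"fingers":1,"tx":-0.05,"ty":-0.015,"tz":0.04,"ax":0,"ay":0,"az":0},{"fingers":1,"tx":-0.1,"ty":-0.015,"tz":0.04,"ax":0,"ay":0,"az":0}])

```text
time_s: 6.02
tcp_pos: [0.5787, -0.0915, 0.2017]
ee_rot: [[-0.009, -0.36, 0.933], [0.0, 0.933, 0.36], [-1.0, 0.003, -0.009]]
wrist_force: [0.8, 0.2, 0.7]
gripper_width: 0.007
```

Request:
play_rows(commands=[{"fingers":1,"tx":-0.05,"ty":0,"tz":0,"ax":0,"ay":0,"az":0},{"fingers":1,"tx":-0.08,"ty":0,"tz":0,"ax":0,"ay":0,"az":0},{"fingers":1,"tx":-0.08,"ty":-0.04,"tz":-0.03,"ax":0,"ay":0,"az":0},{"fingers":1,"tx":-0.08,"ty":-0.08,"tz":-0.06,"ax":0,"ay":0,"az":0},{"fingers":1,"tx":-0.08,"ty":-0.12,"tz":-0.09,"ax":0,"ay":0,"az":0}])

```text
time_s: 6.43
tcp_pos: [0.5498, -0.2001, 0.265]
ee_rot: [[0.001, -0.362, 0.932], [0.001, 0.932, 0.362], [-1.0, 0.0, 0.001]]
wrist_force: [0.7, -0.0, -1.4]
gripper_width: 0.005
```

Request:
play_rows(commands=[{"fingers":1,"tx":0,"ty":-0.04,"tz":-0.03,"ax":0,"ay":0,"az":0},{"fingers":1,"tx":0,"ty":-0.08,"tz":-0.06,"ax":0,"ay":0,"az":0},{"fingers":1,"tx":0,"ty":-0.12,"tz":-0.09,"ax":0,"ay":0,"az":0},{"fingers":1,"tx":0,"ty":-0.16,"tz":-0.12,"ax":0,"ay":0,"az":0},{"fingers":1,"tx":0,"ty":-0.2,"tz":-0.15,"ax":0,"ay":0,"az":0}])

```text
time_s: 6.85
tcp_pos: [0.4984, -0.3813, 0.2644]
ee_rot: [[-0.001, -0.361, 0.933], [0.001, 0.933, 0.361], [-1.0, 0.001, -0.0]]
wrist_force: [1.3, 0.2, 0.0]
gripper_width: 0.004
```

Request:
play_rows(commands=[{"fingers":1,"tx":0,"ty":-0.04,"tz":-0.03,"ax":0,"ay":0,"az":0},{"fingers":1,"tx":0,"ty":-0.08,"tz":-0.06,"ax":0,"ay":0,"az":0},{"fingers":1,"tx":0,"ty":-0.12,"tz":-0.09,"ax":0,"ay":0,"az":0},{"fingers":1,"tx":0,"ty":-0.12,"tz":-0.09,"ax":0,"ay":0,"az":0},{"fingers":1,"tx":0,"ty":-0.12,"tz":-0.09,"ax":0,"ay":0,"az":0}])

```text
time_s: 7.27
tcp_pos: [0.4678, -0.4896, 0.2632]
ee_rot: [[-0.001, -0.357, 0.934], [0.002, 0.934, 0.357], [-1.0, 0.002, -0.001]]
wrist_force: [-0.5, 0.4, -0.9]
gripper_width: 0.005
```

```bash
python3 - <<'E'
from h import *
p=snap('scene','s5.png');t=snap('top','t5.png')
cv2.imwrite('pics/c5.png',np.vstack([np.hstack([cv2.imread('pics/s5.png')[80:340,200:520]]),cv2.imread('pics/t5.png')[80:400,100:420+0]]) if 0 else np.hstack([cv2.imread('pics/s5.png')[80:400,200:520],cv2.imread('pics/t5.png')[80:400,110:530]]))
m,b=ends(t);print([(q.round(1),ray(t,q,.16).round(4)) for q in b])
for o in('round_rim','bottle'):
    for q in(p,t):
        s=spotter.silhouettes(o,q)[0];y,x=np.nonzero(s['region']);print(o,np.round(s['uv']),len(x),x.min(),x.max(),y.min(),y.max())
E
```

```text
Traceback (most recent call last):
  File "h.py", line 9, in ends
    s=spotter.silhouettes('sign_plate',p)[0];m=s['region'].astype('uint8')
      ~~~~~~~~~~~~~~~~~~~~~~~~~~~~~~~~~~~^^^
IndexError: list index out of range
```

View pics/c5.png

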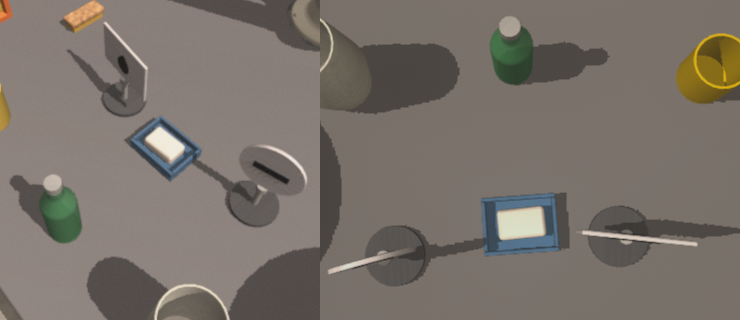

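The drop now faces away from the robot (left crop at about (123,65)). In the right crop the plate runs from (580,233) to (697,244). The spotter missed the plate, so I measure its ends by hand and check the neighbours.

```bash
python3 - <<'E'
from h import *
p=viewer.capture('scene');t=viewer.capture('top')
a,b=ray(t,(110+582-320,80+233),.16),ray(t,(110+697-320,80+244),.16);print(a,b,'angle',np.arctan2(-(a-b)[0],(a-b)[1]))
for o in('sign_plate','round_rim','bottle'):
    for q in(p,t):
        for s in spotter.silhouettes(o,q)[:1]:
            y,x=np.nonzero(s['region']);print(o,np.round(s['uv']),len(x),x.min(),x.max(),y.min(),y.max())
import itertools
for n in('scene','top'):
    A=cv2.imread(f'pics/{n}1.png').astype(int);B=cv2.imread(f'pics/{n[0]}5.png').astype(int);D=np.abs(A-B).max(2)
    for nm,(x0,x1,y0,y1) in {'scene':{'bottle':(235,290,250,325),'round':(425,510,220,305)},'top':{'bottle':(275,330,90,170),'round':(112,220,300,370)}}[n].items(): print(n,nm,(D[y0:y1,x0:x1]>25).sum())
E
```

```text
[ 0.54048004 -0.07246961  0.16      ] [ 0.52367067 -0.20961938  0.16      ] angle -0.1219539242015921
sign_plate [327. 140.] 1541 304 346 104 179
sign_plate [424. 317.] 867 366 487 310 327
round_rim [471. 251.] 2547 440 506 225 275
round_rim [166. 339.] 726 119 205 327 354
bottle [262. 288.] 2019 240 281 255 322
bottle [301. 133.] 2235 281 322 97 164
scene bottle 0
scene round 0
top bottle 0
top round 0
```

```bash
python3 -c "
from station import job,r
print(r.sense()['time_s'],job.finish_job())"
```

```text
the job is handed in; nothing more can be done
7.8167 None
```

I turned the rectangular sign half a turn counter-clockwise to its stop with the closed fingers, then backed off, lifted clear and handed the job in at 7.8 s. The hand-in reports no verdict.

- **Sign position:** At the stop the wrist force rose to about 20 N and the tool stopped advancing. The top camera shows a turn of about 3.06 rad from where the sign began. Since it started at 0 or above, it now stands at 3.06 or more, against the required 2.9. The scene picture shows the drop on the side facing away from the robot.
- **Round sign and bottle:** No pixel around either one changed beyond the threshold between the first and last pictures, in both cameras.
- **Failed check:** The plate detector missed the plate once in the final top view. I measured its ends by hand; a repeat detection gave nearly the same outline.

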